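# Short spin on the mini-centrifuge

## Task

Give the tubes in the mini-centrifuge a short spin: push its open lid down until the latch catches, and let go so that it stays shut by itself; then switch the power on by pressing down the raised end of the rocker; then press the round short-spin key fully down, and finish while still holding it down. Keep to that order, with the power never on while the lid is open and the key not pressed before the power is on. Only press with the fingers: do not lift, tip or shove the centrifuge, and leave the things beside it where they stand.

Things in the scene. Friction and masses are not known exactly. Their poses are not given: they have to be found in the camera images.
- centrifuge: Loose white mini-centrifuge on rubber feet, 1.7 kg, 225 mm deep, 160 wide, 105 high when shut. Origin: centre of its underside; x to its back (hinge side), y to its left, z up. Deck 74 mm high. Front control panel slopes down 20 degrees from x -65 mm (74 mm high) to x -120 mm (54 mm high), seen from the robot: power rocker left, lid-release paddle in the middle, round short-spin key right.
- lid (a joint): Lid angle in rad: 0 shut, 0.75 to 1.15 at the start, 1.25 wide open. White frame 142 x 140 x 8 mm; a clear dome 111 mm across stands 20 mm out of it. A light spring lifts it. Pushed to within 0.01 rad of shut (about 6 N on the tab) its tongue clicks under the latch and it then stays below 0.02; not caught, it rises 0.2 rad or more when let go.
- lid_tab (a point): Point on the middle of the upper face of the thumb tab at the lid's front edge, 150 mm from the hinge axis; the tab is 46 mm wide, 8 mm thick, and ends 12 mm before this point. It moves with the lid on an arc about lid_hinge, down to 84 mm above the table when shut. Site axes: z out of the upper face, x towards the hinge.
- lid_hinge (a point): Middle of the lid's hinge axis, at the back of the centrifuge, 98 mm behind its origin and 80 mm high. The axis runs along the centrifuge's y.
- rocker (a joint): Angle of the power rocker in rad: 0 off (left end raised, as at the start), 0.30 on (left end pressed down). It snaps over to the nearer side; 3 to 4 N on its raised end does it.
- rocker_end (a point): Point on the upper face of the rocker's left (raised when off) end, 17 mm to the left of its pivot. The dark rocker is 46 mm long, left to right, and 22 mm wide; this point stands about 8 mm over the panel when off and goes down 5 mm to on.
- spin_key (a joint): Travel in m of the short-spin key, square to the panel: 0 up, 0.005 fully down. It springs back up when let go; fully down takes 4 N.
- spin_key_top (a point): Middle of the top of the round short-spin key, 25 mm across, 8 mm over the panel when up. Site z axis: out of the panel.
- release (a joint): Angle in rad of the latch lever: its white paddle, 22 x 30 mm, lies in the middle of the panel, 88 mm before the origin, with its top 6 mm over the panel. 0 at rest; pressing it down by about 0.2 lets the lid spring open. The paddle dips by itself while the lid is pushed through the latch.
- beaker: Small loose glass beaker, 56 mm across, 71 mm high, standing at the right of the centrifuge. Origin: centre of the underside.
- bottle: Small loose amber bottle with black cap, 52 mm across, 116 mm high, standing at the left of the centrifuge. Origin: centre of the underside.
- stopper: Small loose grey rubber stopper, 28 mm across, 22 mm high, standing before the bottle at the left. Origin: centre of the underside.

How it is judged (in metres and radians):
On the way, in this order (a step that is already met when the one before it is completed fails the run):
1. the lid is shut and stays shut with nothing touching the centrifuge (value of joint lid below 0.03 rad and contact force between the fingers and centrifuge below 0.2 N), for 0.2 s.
2. the power rocker is switched on (value of joint rocker above 0.25 rad), for 0.2 s.
3. the short-spin key is pressed fully down by the fingers (value of joint spin_key above 0.004 m and contact force between the fingers and centrifuge above 1 N), for 0.5 s.
At the end, for the whole second after the job is handed in: The fingers hold the short-spin key at least 4 of its 5 mm down with more than 1 N, the rocker is on (over 0.25 rad), the lid is latched shut (under 0.03 rad) and the centrifuge stands level on the table (all of step 3 and value of joint rocker above 0.25 rad and value of joint lid below 0.03 rad and angle between centrifuge's own z axis and vertical below 0.05 rad); the arm keeps its last pose, push and grip.
It fails at once if the power is on while the lid is open (value of joint rocker above 0.2 rad and value of joint lid above 0.06 rad).
It fails at once if the short-spin key is pressed before the power is on (value of joint spin_key above 0.003 m and value of joint rocker below 0.1 rad).
It fails at once if the centrifuge is pushed with the arm or the gripper's body instead of the fingers (contact force between the arm and centrifuge above 2 N).
It fails at once if the centrifuge is lifted, tipped or shoved more than 30 mm (height (world z) of centrifuge above 0.012 m or angle between centrifuge's own z axis and vertical above 0.15 rad or distance of centrifuge from where it was at the start of the episode above 0.03 m).
It fails at once if a neighbouring thing is moved or lifted (distance of any of beaker, bottle, stopper from where it was at the start of the episode above 0.025 m).
It also fails if it takes over 45 s, if anything falls off the work surface, if the arm or the gripper's body presses on something with over 40 N, if the wrist force passes 120 N, or if a joint passes its speed limit or range.

## Robot

A 6-joint arm with a two-finger parallel gripper is mounted at the origin on a cart in front of the work surface, level with it; the furniture and walls round the work are solid. World frame = base frame: x ahead of the robot, y to its left, z up, the work surface at z = 0. Lengths are in m, angles in degrees, forces in N, time in s.
With the tool pointing down it reaches from about 0.375 to 0.9 m from the base axis. Payload 3.1 kg.
Tool frame: the origin (TCP) lies between the finger pads; the fingertips stand 11 mm ahead of it and the grasp point (between the pads) lies 8 mm behind it; z points along the fingers, y is the line along which they close (so a half turn about z gives the same grasp; the last joint's range is limited). The gripper opens to 87 mm and grips with 3 to 60 N. Pads are 19 mm wide; open, the fingers measure 117 mm over their backs; the gripper's body (75 mm by 190 mm) begins 51 mm behind the grasp point.
Start: joints at [-80.988, 30.224, 82.088, -0, 67.689, -10.227], TCP at [0.206, -0.59, 0.234] pointing down, gripper open.
Joint ranges: [-176.69, 176.69], [-43.24, 126.21], [12.49, 139.97], [-82, 262], [0, 151.66], [-163.58, 163.58]. Speed limits (degrees/s): [159.86, 159.86, 180, 180, 180, 180].

## Interface

Orientations are given as a 3x3 rotation matrix whose columns are the frame's x, y, z axes.
In Python, from rig import bot gives the robot as it stands.
- The arm moves only by the tool apply_moves, never from a script. Its argument "steps" is a list that holds one entry, the list of rows, each a list of 7 numbers: the shift along the tool's x, y, z in cm, then the turn, a rotation vector about the tool's x, y, z in degrees, then the gripper command: -1 is shut, 1 is fully open, values between are in proportion. In form: [[[dx, dy, dz, rx, ry, rz, jaw], ...]]. A call has 1 to 20 rows; each row is the pose to reach, as a shift and turn from the pose commanded when the call began, along the tool's axes at that moment; what a row does not reach only later rows make up. A row lasts 1/8 s, in which the tool goes at most 62.5 mm and 10.7 degrees, less where a joint would pass 70% of its speed; a pose out of reach is approached as far as the arm can. A call with a gripper value outside its range is refused whole. The fingers move at their own pace and stop on an object; the grip force is fixed at half the most. Time passes only in rows, so rows that repeat a pose let the fingers close. It gives the time, the measured TCP pose, the force, the opening and the grip force at its end, in the units of the state.
- bot.read_state(): the state, without advancing time (a new reading comes with each control period).
- bot.capture(name): name is "scene" or "top"; returns the picture (384x512x3 uint8, blue, green, red); there is no depth.
- bot.camera_model(name): a dict with "intrinsics" (3x3 intrinsics, pixels), "R" (3x3) and "t" (3): a world point X has camera coordinates R X + t. Camera axes: x right, y down, z forward; pixel columns grow to the right and rows downward; lengths in m; the calibration is good to about 2 mm. A picture is of the moment at which its call begins. camera_model takes no time and is no camera call.
- bot.hand_in(): hands the job in; it is judged then, once.
The state is a dict: "time_s": time; "joint_positions": joint angles; "qvel": joint speeds; "tau": joint torques, N m; "position": TCP position; "tcp_rot": TCP orientation; "force": force on the tool from outside, world axes, zero at the start; "moment": the same for the moment, N m; "opening": opening from 0.0 (shut) to 1.0 (fully open); "grasp_force": force on a finger pad.
Only numpy, scipy, OpenCV 4.12 (cv2) and the standard library are available. Lean on these libraries where they do the work, as an engineer would, in place of code of your own. Each camera call takes 0.05 s, during which the arm holds its last target. There are 200 camera calls.

## Working session

There is one attempt and no reset: what is moved stays moved. The work goes in short steps, Python scripts to look and compute and a tool call to move; the robot and the scene stay as the last step left them, time stands still between calls to the robot, and variables do not carry over. Pictures are saved under pics/ and viewed, at most 10 in all, crops included, and the job is handed in when it is done.

Besides the shell and the picture viewer there is one more tool, called after "Call:" as a command line: name --argument value ..., lists and objects as JSON in quotes. apply_moves: Moves the arm, as the interface text tells. Its arguments: {"type":"object","properties":{"steps":{"type":"array","items":{"type":"array","items":{"type":"array","items":{"type":"number"}}}}},"required":["steps"]}

```bash
mkdir -p pics; python3 - <<'E'
from rig import bot
import cv2,numpy as np
s=bot.read_state();print(s['position'],np.round(s['tcp_rot'],3),s['force'],s['time_s'])
for n in("scene","top"):
    cv2.imwrite(f"pics/{n}0.png",cv2.resize(bot.capture(n),None,fx=1.5,fy=1.5))
    m=bot.camera_model(n);print(n,m, -np.array(m['R']).T@m['t'])
E
```

```text
[ 0.20585304 -0.58937279  0.23257076] [[ 0.944  0.33  -0.   ]
 [ 0.33  -0.944  0.002]
 [ 0.    -0.002 -1.   ]] [-0.45397127  0.27267934  0.06279249] 0.0
scene {'intrinsics': array([[387.3428894 ,   0.        , 247.34344198],
       [  0.        , 387.3428894 , 187.98289279],
       [  0.        ,   0.        ,   1.        ]]), 'R': array([[-0.09008025,  0.99589764, -0.00856934],
       [ 0.85448848,  0.07286394, -0.51433479],
       [-0.51160041, -0.05365381, -0.85754667]]), 't': array([ 0.03334635, -0.40998018,  1.18680515])} [0.96049719 0.06033984 0.80715949]
top {'intrinsics': array([[457.12034733,   0.        , 254.03951363],
       [  0.        , 457.12034733, 191.89920625],
       [  0.        ,   0.        ,   1.        ]]), 'R': array([[ 0.00568061, -0.99961667,  0.027097  ],
       [-0.99294116, -0.00884887, -0.11827742],
       [ 0.11847186, -0.02623384, -0.9926108 ]]), 't': array([0.01426418, 0.53237054, 1.15161389])} [0.39209775 0.04918084 1.20568528]
```

View pics/scene0.png

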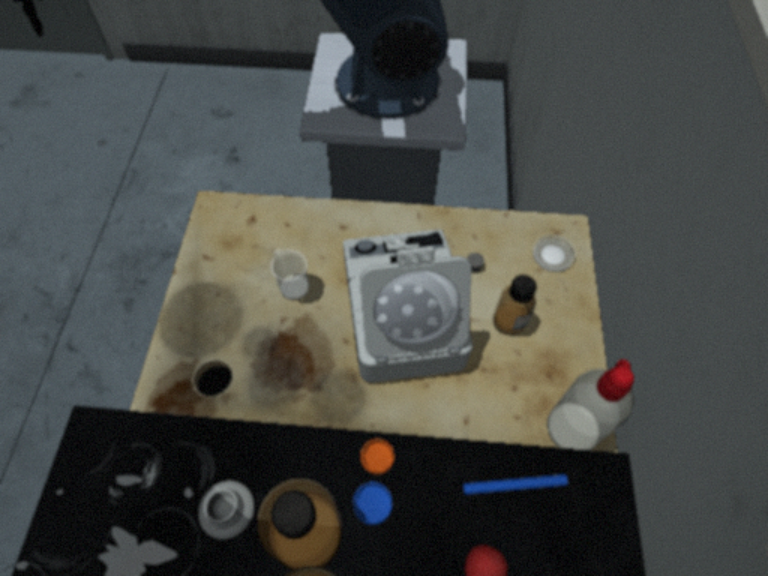

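View pics/top0.png

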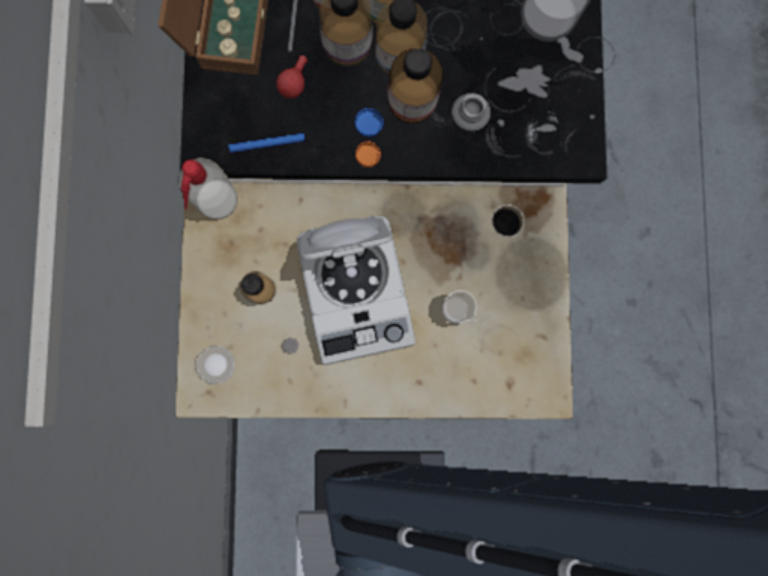

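The top view shows the centrifuge at about (355,290), with the rocker at (340,345), paddle at (366,337) and key at (394,332) in the 1.5x picture. The lid stands open at the back. I'll enlarge both views for corner picking.

```bash
python3 - <<'E'
from rig import bot
import cv2,numpy as np
t=bot.capture("top")[135:250,190:285]; s=bot.capture("scene")[145:260,220:325]
a=cv2.resize(t,None,fx=4,fy=4,interpolation=cv2.INTER_CUBIC);b=cv2.resize(s,None,fx=3.9,fy=4,interpolation=cv2.INTER_CUBIC)
cv2.imwrite("pics/c.png",np.hstack([a,b[:a.shape[0]]]))
E
```

```text
(no output)
```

View pics/c.png

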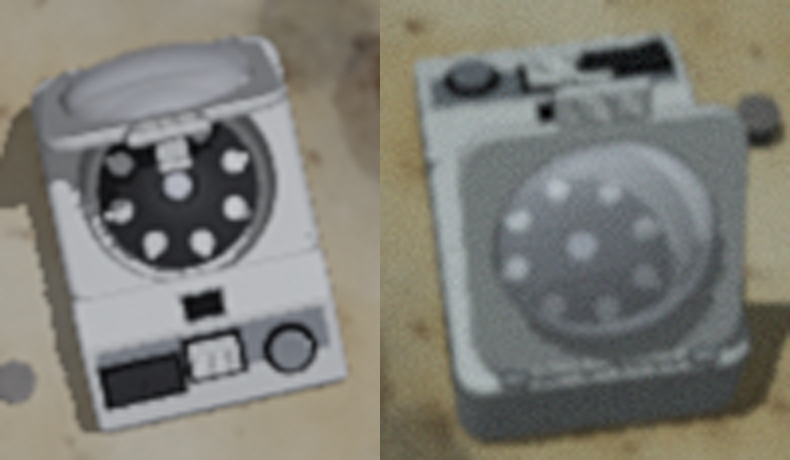

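Left (top): front corners (103,430) and (347,383), paddle centre (214,355), key (291,348), rocker (145,380), lid tab about (167,128). Right (scene): tab about (603,103), key (472,77), rocker (627,58). Now I'll fit the pose.

```bash
cat > fit.py <<'E'
from rig import bot
import numpy as np
from scipy.optimize import least_squares
M={n:bot.camera_model(n) for n in("top","scene")}
def proj(n,X):
    m=M[n];c=m['R']@X+m['t'];p=m['intrinsics']@c;return p[:2]/p[2]
T=lambda u,v:np.array([190+u/4,135+v/4]); S=lambda u,v:np.array([220+(u-380)/3.9,145+v/4])
def w(p,b):
    c,s=np.cos(p[2]),np.sin(p[2]);return np.array([p[0]+c*b[0]-s*b[1],p[1]+s*b[0]+c*b[1],b[2]])
def tab(a): # 150mm from hinge, +4mm above axis
    return [.098-.15*np.cos(a)+.004*np.sin(a),0,.08+.15*np.sin(a)+.004*np.cos(a)]
pan=lambda x,h:[x-h*np.sin(np.radians(20)),.074+(x+.065)*np.tan(np.radians(20))+h*np.cos(np.radians(20))]
def b(x,y,h): q=pan(x,h);return [q[0],y,q[1]]
if __name__=="__main__":
    def obs(p):
        k=b(p[4],p[5],.008);r=b(p[6],p[7],.006)
        return [("top",T(103,430),[-.12,.08,.054]),("top",T(347,383),[-.12,-.08,.054]),("top",T(214,355),b(-.088,0,.006)),
        ("top",T(291,348),k),("scene",S(472,77),k),("top",T(145,380),r),("scene",S(627,58),r),
        ("top",T(167,128),tab(p[3])),("scene",S(603,103),tab(p[3])),("scene",S(418,62),[-.12,-.08,.054])]
    f=lambda p:np.concatenate([proj(n,w(p,x))-uv for n,uv,x in obs(p)])
    r=least_squares(f,[.55,.1,.15,.9,-.09,-.05,-.09,.05],loss='soft_l1');p=r.x
    print(np.round(p,4));print(np.round(f(p).reshape(-1,2),1).tolist())
    print("tab",w(p,tab(p[3])),"shut",w(p,tab(0)),"key",w(p,b(p[4],p[5],.008)),"rock",w(p,b(p[6],p[7]+.017,.008)),"hinge",w(p,[.098,0,.08]))
    np.save("p.npy",p)
E
python3 fit.py
```

```text
[ 0.5357  0.0664  0.2298  1.076  -0.0923 -0.0475 -0.0924  0.0453]
[[-1.3, 0.3], [-0.1, -2.2], [-0.4, -0.1], [-0.5, -0.6], [-0.5, -1.8], [-0.6, -0.5], [-0.6, -1.2], [-0.5, -0.1], [-0.6, -0.0], [-1.4, -0.8]]
tab [0.56523926 0.07329135 0.21391204] shut [0.48510531 0.05454288 0.084     ] key [ 0.4540054  -0.00154896  0.07157228] rock [0.42890179 0.10541264 0.07154448] hinge [0.63116108 0.08871469 0.08      ]
```

```bash
cat > h.py <<'E'
from fit import *
p=np.load("p.npy")
def shift(X):  # world tip target -> tool shift cm
    s=bot.read_state();R=s['tcp_rot'];return np.round(100*R.T@(np.array(X)+[0,0,.011]-s['position']),2)
def lidtip(a): # body-frame tip centre with its front-lower edge on the lid
    r=.159-.012*a/1.076
    return [.098-r*np.cos(a)+.004*np.sin(a)+.0095,0,.08+r*np.sin(a)+.004*np.cos(a)]
E
python3 - <<'E'
from h import *
print(shift(w(p,[.06,0,.29])), bot.read_state()['position'])
E
```

```text
[ 58.73 -50.44  -6.73] [ 0.20591934 -0.58965037  0.23293562]
```

Call:
apply_moves --steps '[[[0,0,-6.7,0,0,0,-1],[0,0,-6.7,0,0,6.3,-1],[58.7,-50.4,-6.7,0,0,6.3,-1],[58.7,-50.4,-6.7,0,0,6.3,-1],[58.7,-50.4,-6.7,0,0,6.3,-1],[58.7,-50.4,-6.7,0,0,6.3,-1],[58.7,-50.4,-6.7,0,0,6.3,-1],[58.7,-50.4,-6.7,0,0,6.3,-1],[58.7,-50.4,-6.7,0,0,6.3,-1],[58.7,-50.4,-6.7,0,0,6.3,-1],[58.7,-50.4,-6.7,0,0,6.3,-1],[58.7,-50.4,-6.7,0,0,6.3,-1],[58.7,-50.4,-6.7,0,0,6.3,-1],[58.7,-50.4,-6.7,0,0,6.3,-1],[58.7,-50.4,-6.7,0,0,6.3,-1],[58.7,-50.4,-6.7,0,0,6.3,-1],[58.7,-50.4,-6.7,0,0,6.3,-1],[58.7,-50.4,-6.7,0,0,6.3,-1]]]'

```text
time_s: 2.45
position: [0.5935, 0.0777, 0.3006]
tcp_rot: [[0.975, 0.222, -0.001], [0.222, -0.975, -0.0], [-0.001, 0.0, -1.0]]
force: [-0.9, 0.3, 0.3]
opening: 0.004
grasp_force: 0.0
```

```bash
python3 - <<'E'
from h import *
import cv2
s=bot.read_state();print(s['position'],np.round(s['tcp_rot'],3).tolist(),s['opening'],s['force'],s['time_s'])
print(shift(w(p,[.05,0,.212])))
for a in [1.0,.9,.8,.7,.6,.5,.4,.3,.2,.1,0]: print(a,shift(w(p,lidtip(a))))
a=bot.capture("top")[100:250,150:300];b=bot.capture("scene")[100:250,200:350]
cv2.imwrite("pics/d.png",cv2.resize(np.hstack([a,b]),None,fx=2.6,fy=2.6))
E
```

```text
[0.5935085  0.07765136 0.30064197] [[0.975, 0.222, -0.001], [0.222, -0.975, -0.0], [-0.001, 0.0, -1.0]] 0.00439123624472095 [-0.87060865  0.26533961  0.28601193] 2.45
[-0.88 -0.22  7.76]
1.0 [-2.78 -0.2   8.31]
0.9 [-4.07 -0.2   9.05]
0.8 [-5.3  -0.19  9.92]
0.7 [-6.43 -0.18 10.92]
0.6 [-7.47 -0.18 12.04]
0.5 [-8.4  -0.17 13.26]
0.4 [-9.2  -0.17 14.58]
0.3 [-9.87 -0.16 15.99]
0.2 [-10.41  -0.16  17.46]
0.1 [-10.79  -0.16  19.  ]
0 [-11.02  -0.16  20.57]
```

View pics/d.png

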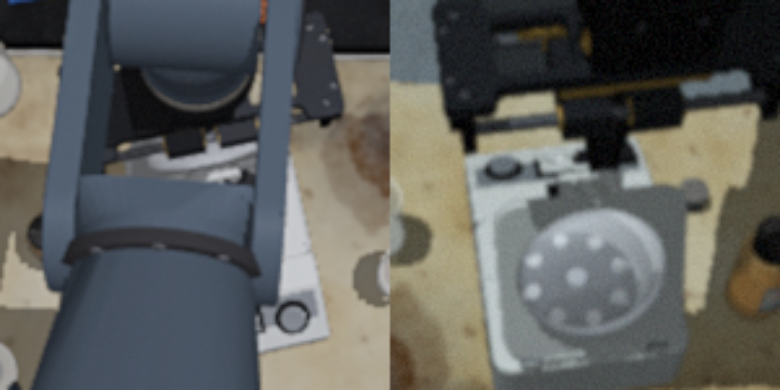

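The left view is hidden by the arm. In the right view the closed fingers, tip about (607,165), are above and behind the tab (580,205), as the projection predicts. I'll lower them behind the tab.

Call:
apply_moves --steps '[[[-0.9,-0.2,2,0,0,0,-1],[-0.9,-0.2,4,0,0,0,-1],[-0.9,-0.2,6,0,0,0,-1],[-0.9,-0.2,7.8,0,0,0,-1],[-0.9,-0.2,7.8,0,0,0,-1],[-1.9,-0.2,8,0,0,0,-1],[-1.9,-0.2,8,0,0,0,-1]]]'

```text
time_s: 3.42
position: [0.5744, 0.0767, 0.2213]
tcp_rot: [[0.975, 0.224, 0.0], [0.224, -0.975, -0.0], [0.0, 0.0, -1.0]]
force: [1.0, 0.6, -0.9]
opening: 0.008
grasp_force: 0.0
```

```bash
python3 - <<'E'
from h import *
import cv2
b=bot.capture("scene")[100:250,200:350]
cv2.imwrite("pics/e.png",cv2.resize(b,None,fx=3.5,fy=3.5))
for a in [1.0,.9,.8,.7,.6,.5,.4,.3,.2,.1,0]: print(a,shift(w(p,lidtip(a))))
E
```

```text
1.0 [-0.96  0.12  0.38]
0.9 [-2.25  0.12  1.12]
0.8 [-3.48  0.13  1.99]
0.7 [-4.61  0.13  2.99]
0.6 [-5.65  0.14  4.1 ]
0.5 [-6.58  0.14  5.33]
0.4 [-7.39  0.14  6.64]
0.3 [-8.06  0.15  8.05]
0.2 [-8.6   0.15  9.52]
0.1 [-8.98  0.15 11.06]
0 [-9.22  0.15 12.63]
```

View pics/e.png

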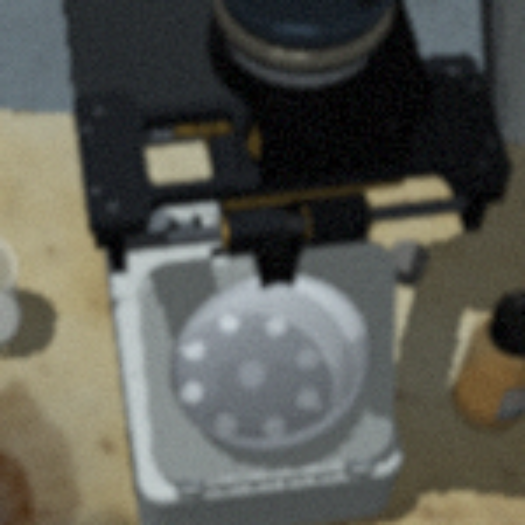

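The finger tip (280,280) now sits on the lid's upper face in front of the dome, centred on the lid, with a light touch. I'll sweep along the arc.

Call:
apply_moves --steps '[[[-1,0.1,0.4,0,0,0,-1],[-2.2,0.1,1.1,0,0,0,-1],[-3.5,0.1,2,0,0,0,-1],[-4.6,0.1,3,0,0,0,-1],[-5.6,0.1,4.1,0,0,0,-1],[-6.6,0.1,5.3,0,0,0,-1],[-7.4,0.1,6.6,0,0,0,-1],[-8.1,0.1,8,0,0,0,-1],[-8.6,0.1,9.5,0,0,0,-1],[-9,0.1,11,0,0,0,-1],[-9.1,0.1,11.8,0,0,0,-1],[-9.2,0.1,12.2,0,0,0,-1],[-9.2,0.1,12.2,0,0,0,-1]]]'

```text
time_s: 5.1
position: [0.4851, 0.0553, 0.0983]
tcp_rot: [[0.975, 0.224, -0.001], [0.224, -0.975, 0.0], [-0.001, -0.0, -1.0]]
force: [0.3, 0.2, -0.1]
opening: 0.005
grasp_force: 0.0
```

Call:
apply_moves --steps '[[[0,0,0.2,0,0,0,-1],[0,0,0.3,0,0,0,-1],[0,0,0.4,0,0,0,-1],[0,0,0.4,0,0,0,-1]]]'

```text
time_s: 5.6
position: [0.4856, 0.0554, 0.0946]
tcp_rot: [[0.975, 0.224, -0.0], [0.224, -0.975, 0.0], [-0.0, -0.0, -1.0]]
force: [-0.1, -0.2, 0.5]
opening: 0.003
grasp_force: 0.7
```

Call:
apply_moves --steps '[[[0,0,0.1,0,0,0,-1],[0,0,0.2,0,0,0,-1],[0,0,0.3,0,0,0,-1],[0,0,0.3,0,0,0,-1]]]'

```text
time_s: 6.1
position: [0.4856, 0.0553, 0.0927]
tcp_rot: [[0.975, 0.224, 0.0], [0.224, -0.975, -0.0], [0.0, 0.0, -1.0]]
force: [-3.3, -0.9, 12.4]
opening: 0.004
grasp_force: 6.6
```

```bash
python3 - <<'E'
from h import *
import cv2
b=bot.capture("scene")[100:250,200:350]
cv2.imwrite("pics/f.png",cv2.resize(b,None,fx=3.5,fy=3.5))
E
```

```text
(no output)
```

View pics/f.png

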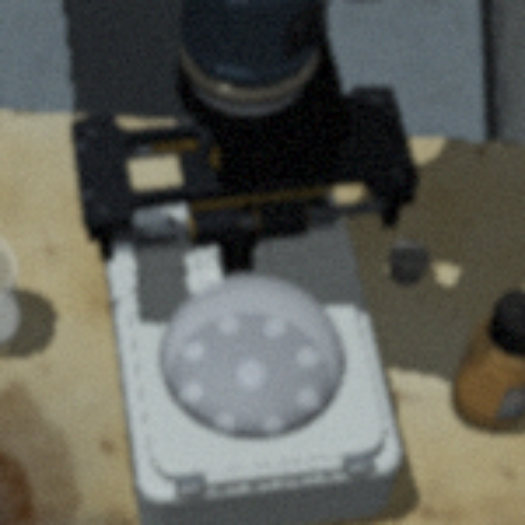

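The lid is down, dome at (250,355), with 12 N on the tab. I'll let go and move above the rocker end, shifted outward.

```bash
python3 - <<'E'
from h import *
q=b(p[6]-.003,p[7]+.023,.008);print(w(p,q));q[2]=.1;print(shift(w(p,q)))
E
```

```text
[0.4246138  0.11057143 0.07045257]
[-4.7  -6.76 -1.83]
```

Call:
apply_moves --steps '[[[0,0,-1,0,0,0,-1],[0,0,-3,0,0,0,-1],[0,0,-5,0,0,0,-1],[0,0,-5,0,0,0,-1],[0,0,-5,0,0,0,-1],[-2,-3.4,-5,0,0,0,-1],[-4.7,-6.8,-5,0,0,0,-1],[-4.7,-6.8,-3,0,0,0,-1],[-4.7,-6.8,-3,0,0,0,-1]]]'

```text
time_s: 7.28
position: [0.4231, 0.1114, 0.1202]
tcp_rot: [[0.974, 0.225, -0.004], [0.225, -0.974, -0.0], [-0.004, -0.001, -1.0]]
force: [-0.1, 0.2, 0.6]
opening: 0.002
grasp_force: 0.0
```

```bash
python3 - <<'E'
from h import *
import cv2
b_=bot.capture("scene")[100:250,200:350];a=bot.capture("top")[125:275,170:320]
cv2.imwrite("pics/g.png",cv2.resize(np.hstack([b_,a]),None,fx=2.6,fy=2.6))
q=b(p[6]-.003,p[7]+.023,.008);print(shift(w(p,q)))
s=bot.read_state();print(s['position'],s['force'])
print(proj("scene",s['position']-[0,0,.011]),proj("scene",w(p,q)))
E
```

```text
[-0.04  0.03  3.97]
[0.42494119 0.11094624 0.1211798 ] [ 0.82647219 -0.5542682   0.99199089]
[293.97538879 145.4323823 ] [292.20539748 155.67709679]
```

View pics/g.png

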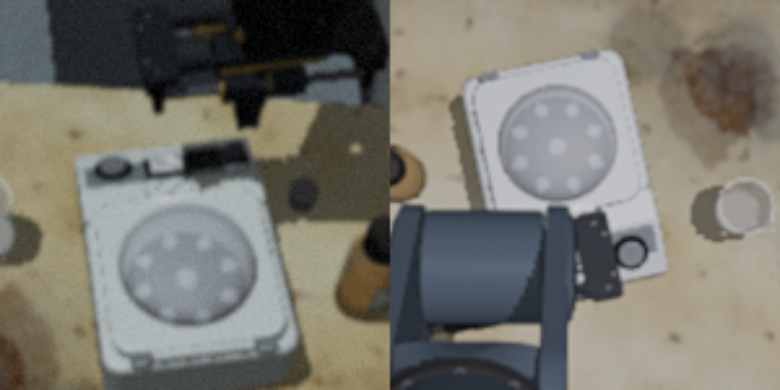

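Lid is latched: it stays shut with the fingers off. The rocker's raised end is at (242,148) in the left view, matching the projected target (240,145). I'll press down.

Call:
apply_moves --steps '[[[0,0,2,0,0,0,-1],[0,0,3.3,0,0,0,-1],[0,0,3.7,0,0,0,-1],[0,0,3.9,0,0,0,-1],[0,0,4.1,0,0,0,-1],[0,0,4.1,0,0,0,-1]]]'

```text
time_s: 8.12
position: [0.4247, 0.1111, 0.0806]
tcp_rot: [[0.975, 0.224, 0.0], [0.224, -0.975, -0.0], [0.0, 0.0, -1.0]]
force: [-0.4, -0.5, -0.5]
opening: 0.005
grasp_force: 0.0
```

Call:
apply_moves --steps '[[[0,0,0.1,0,0,0,-1],[0,0,0.2,0,0,0,-1],[0,0,0.3,0,0,0,-1],[0,0,0.3,0,0,0,-1]]]'

```text
time_s: 8.62
position: [0.4251, 0.1114, 0.0791]
tcp_rot: [[0.975, 0.224, 0.002], [0.224, -0.975, 0.0], [0.002, 0.0, -1.0]]
force: [-2.4, 1.1, 16.7]
opening: 0.005
grasp_force: 8.7
```

```bash
python3 - <<'E'
from h import *
q=b(p[4]-.004,p[5],.008);print(w(p,q));q[2]=.11;print(shift(w(p,q)))
E
```

```text
[ 0.45011058 -0.00246021  0.0701164 ]
[-0.1  11.66 -4.19]
```

Call:
apply_moves --steps '[[[0,0,-1,0,0,0,-1],[0,0,-3,0,0,0,-1],[0,0,-6,0,0,0,-1],[-6,0,-8,0,0,0,-1],[-6,0,-8,0,0,0,-1]]]'

```text
time_s: 9.25
position: [0.3604, 0.0977, 0.1582]
tcp_rot: [[0.975, 0.224, -0.006], [0.224, -0.975, 0.0], [-0.006, -0.001, -1.0]]
force: [-0.3, 0.1, -0.7]
opening: 0.008
grasp_force: 0.0
```

```bash
python3 - <<'E'
from h import *
import cv2
a=bot.capture("scene")[135:215,215:335]
cv2.imwrite("pics/h.png",cv2.resize(a,None,fx=6,fy=6,interpolation=cv2.INTER_CUBIC))
E
```

```text
(no output)
```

View pics/h.png

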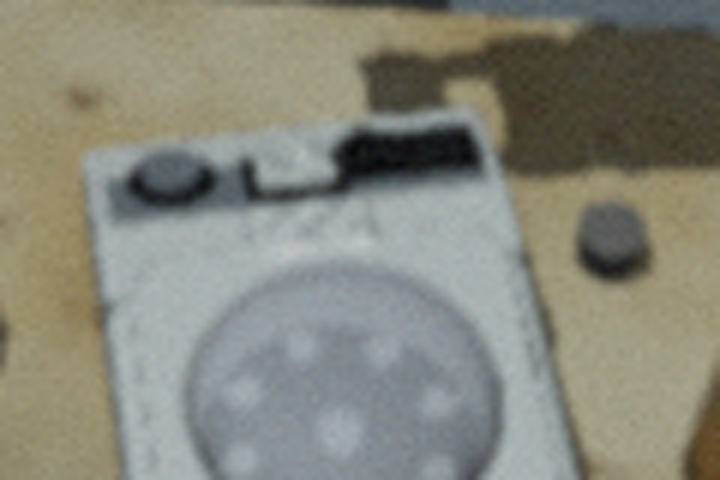

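```bash
python3 - <<'E'
from h import *
import cv2
z=cv2.imread("pics/scene0.png");z=cv2.resize(z,(512,384),interpolation=cv2.INTER_AREA)
n=np.mean([bot.capture("scene").astype(float) for _ in range(4)],0).astype(np.uint8)
f=lambda i:cv2.resize(i[145:185,225:305],None,fx=8,fy=7,interpolation=cv2.INTER_CUBIC)
cv2.imwrite("pics/i.png",np.vstack([f(z),f(n)]))
q=b(p[4]-.004,p[5],.008);print(w(p,q));q[2]=.1;print(shift(w(p,q)))
E
```

```text
[ 0.45011058 -0.00246021  0.0701164 ]
[ 5.79 11.6   4.66]
```

View pics/i.png

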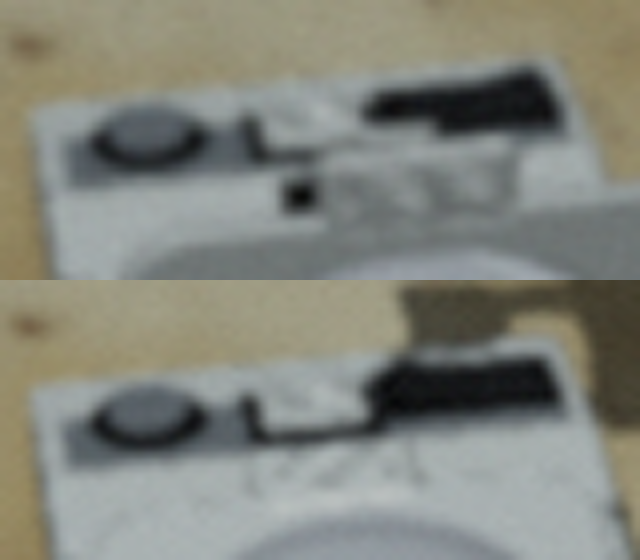

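The top strip (before) has the rocker high at (540,70). The bottom strip (now) has its other end high at (390,365), so the power is on, and the body hasn't moved. Next is the key.

Call:
apply_moves --steps '[[[0,5,0,0,0,0,-1],[0,11.6,0,0,0,0,-1],[5.8,11.6,0,0,0,0,-1],[5.8,11.6,4,0,0,0,-1],[5.8,11.6,6,0,0,0,-1],[5.8,11.6,7,0,0,0,-1],[5.8,11.6,7.5,0,0,0,-1],[5.8,11.6,7.7,0,0,0,-1],[5.8,11.6,7.7,0,0,0,-1]]]'

```text
time_s: 10.62
position: [0.4497, -0.0025, 0.0813]
tcp_rot: [[0.975, 0.224, 0.003], [0.224, -0.975, -0.001], [0.002, 0.001, -1.0]]
force: [0.8, 1.2, 4.1]
opening: 0.004
grasp_force: 1.6
```

Call:
apply_moves --steps '[[[0,0,0.1,0,0,0,-1],[0,0,0.2,0,0,0,-1],[0,0,0.3,0,0,0,-1],[0,0,0.3,0,0,0,-1]]]'

```text
time_s: 11.12
position: [0.4499, -0.0026, 0.0793]
tcp_rot: [[0.975, 0.224, 0.004], [0.224, -0.975, -0.001], [0.003, 0.002, -1.0]]
force: [-0.8, 0.9, 17.6]
opening: 0.007
grasp_force: 8.3
```

Call:
apply_moves --steps '[[[0,0,-0.03,0,0,0,-1],[0,0,-0.03,0,0,0,-1],[0,0,-0.03,0,0,0,-1],[0,0,-0.03,0,0,0,-1],[0,0,-0.03,0,0,0,-1]]]'

```text
time_s: 11.75
position: [0.4498, -0.0026, 0.0793]
tcp_rot: [[0.975, 0.224, 0.003], [0.224, -0.975, -0.001], [0.003, 0.001, -1.0]]
force: [0.6, 1.6, 14.3]
opening: 0.006
grasp_force: 7.1
```

```bash
python3 - <<'E'
from h import *
import cv2
a=bot.capture("scene")[125:215,205:325]
cv2.imwrite("pics/j.png",cv2.resize(a,None,fx=6,fy=6,interpolation=cv2.INTER_CUBIC))
E
```

```text
(no output)
```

View pics/j.png

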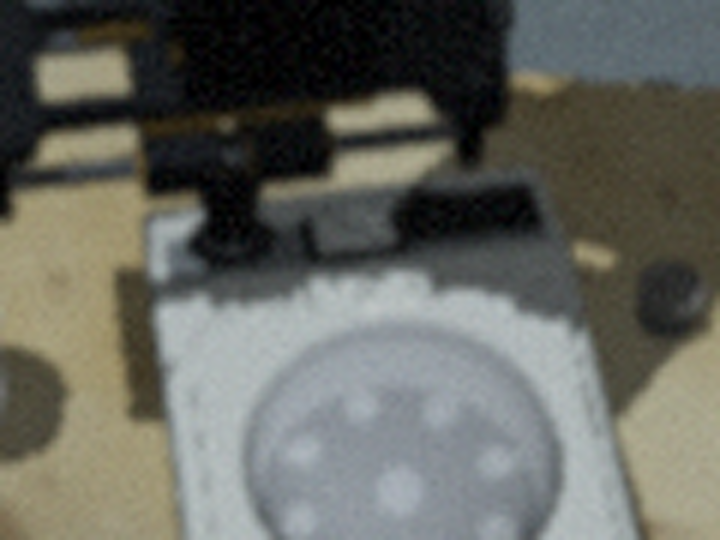

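The fingers press squarely on the key at (232,235) with about 14 N. The lid is shut, the rocker is on and the centrifuge stands level, so I'm handing in.

```bash
python3 -c "
from rig import bot
print(bot.hand_in())"
```

```text
the job is handed in; nothing more can be done
None
```

I shut the lid until it latched, switched the power on, and handed the job in with the fingers holding the short-spin key down at about 14 N. The hand-in returned no verdict, and that the key is fully down is inferred from the force.

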